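Set an easel's prop leg to its length mark and lock it

ROBOT

A 6-joint arm with a two-finger parallel gripper is mounted at the origin on the work surface. World frame = base frame: x ahead of the robot, y to its left, z up, the work surface at z = 0. Lengths are in m, angles in rad, forces in N, time in s.
With the tool pointing down it reaches from about 0.225 to 0.875 m from the base axis. Payload 3.4 kg.
Tool frame: the origin (TCP) lies between the finger pads; the fingertips stand 14 mm ahead of it and the grasp point (between the pads) lies 5 mm behind it; z points along the fingers, y is the direction in which the jaws open and shut (so a half turn about z gives the same grasp; the last joint's range is limited). The gripper opens to 85 mm and grips with 20 to 120 N. Pads are 22 mm wide; open, the fingers measure 114 mm over their backs; the gripper's body (76 mm by 85 mm) begins 54 mm behind the grasp point. The pads swing forward as they close: fully open they stand 13 mm farther back than shut.
Start: joints at [1.031, 0.276, 1.505, -0, 1.361, -0.121], TCP at [0.234, 0.525, 0.245] pointing down, gripper open.
Joint ranges: [-2.89, 2.89], [-0.75, 2.08], [0.22, 2.7], [-1.18, 4.32], [0.11, 2.71], [-2.7, 2.7]. Speed limits (rad/s): [2.57, 2.57, 3.14, 3.14, 3.14, 3.14].

INTERFACE

Orientations are given as a unit quaternion [w, x, y, z].
In Python, from rig import manip, get_image, job gives the robot as it stands. The module is installed in compiled form; this text tells all that it offers.
- The arm moves only by the tool step_arm, never from a script. Its argument "moves" is one flat list of numbers, 5 for each row, row after row: the shift along the tool's x, y, z as a fraction of full scale, then the turn about the tool's z as a fraction of full scale, then the gripper's target within -1 to 1 (shut at 1, half-way at 0, fully open at -1). In form: [dx, dy, dz, twist, hand, dx, dy, dz, twist, hand, ...]. A call has 1 to 5 rows; each row is the pose to reach, as a shift and turn from the pose commanded when the call began, along the tool's axes at that moment, turning the shorter way round; what a row does not reach only later rows make up. Full scale, the value 1, is 500 mm for a shift and pi rad for a turn. A row lasts 1/10 s, in which the tool goes at most 50 mm and 8.59 degrees, less where a joint would pass 70% of its speed; a pose out of reach is approached as far as the arm can. A call with a number of a shift or a turn outside -1 to 1 is refused whole. A call with a gripper value outside its range is refused whole. The fingers move at their own pace and stop on an object; "force" is the grip in N (left out, the last holds). Time passes only in rows, so rows that repeat a pose let the fingers close. It gives the time, the measured TCP pose, the force and the opening at its end, in the units of the state.
- manip.get_state(): the state, without advancing time (a new reading comes with each control period).
- get_image(name): name is "side" or "top" or "wrist"; returns a dict with "frame" (420x560x3 uint8, blue, green, red), "fx", "fy", "cx", "cy" (pixels), "rvec" (rotation vector, rad) and "tvec" (3), from world to camera coordinates, as OpenCV has them; the wrist camera has in their place "T_tool_cam" (4x4, takes a point from camera to tool coordinates, whose origin is the TCP and whose axes are the flange's). Camera axes: x right, y down, z forward; pixel columns grow to the right and rows downward; lengths in m; the calibration is good to about 2 mm. A picture is of the moment at which its call begins: read the wrist's pose just before it. There is no depth.
- job.sign_off(): hands the job in, once; it reports no verdict.
The state is a dict: "clock": time; "qpos": joint angles; "qd": joint speeds; "effort": joint torques, N m; "position": TCP position; "ee_rot": TCP orientation; "contact_force": force on the tool from outside, world axes, zero at the start; "moment": the same for the moment, N m; "width": finger opening in m.
Only numpy, scipy, OpenCV 4.12 (cv2) and the standard library are available. Lean on these libraries where they do the work, as an engineer would, in place of code of your own. Each camera call takes 0.05 s, during which the arm holds its last target. There are 200 camera calls.

TASK

Push the easel's spring-loaded leg in along its rod until the front edge of the black push bar stands on the red band, and hold it there a moment with the yellow cam lever still open. Then, without letting the leg creep off the band, pinch the lever shut flat against the black clamp, and finish while still holding clamp and closed lever pinched between the fingers. Do not shut the lever anywhere else on the rod or run well past the band, and leave the tins and the bottle alone.

Things in the scene. Friction and masses are not known exactly. Their poses are not given: they have to be found in the camera images.
- base: fixed wooden easel board on the table, 150 (x) by 440 (y) by 18 mm; origin at the centre of its underside. A 12 mm aluminium rod runs along its y at x = 0, 52 mm above the table, out of a steel block (40 mm wide, y = -205 to -175 mm, top 73 mm above the table). A low black saddle under the leg (24 mm wide, y = 92 to 108 mm) tops out at 42 mm.
- leg: sliding leg on the rod: moves only along the board's y, axes parallel to the board's. Origin on the rod axis at the front (-y) edge of the black push bar (96 mm long in x, y = 0 to 6, z = -18 to 18 mm). A spring holds it out at board y = +30 mm and pushes it back there if let go, lever shut or not; pushing it in (-y) takes 5 to 9 N, up to 160 mm, with no stop at the band.
- clamp: the black clamp, fixed to the leg; origin at its centre, 33 mm to +y of the leg's origin: 20 mm wide in x, y = 6 to 60 mm of the leg, 34 mm tall. Behind it come an 18 mm dark tube to y = 210 mm and a rubber foot to y = 227 mm. Fingers straddling the clamp from above, just behind the push bar (on its +y side), can push the bar in and pinch clamp and lever together.
- lever_arm: yellow cam lever arm on the clamp's +x side, 28 mm tall, centred at rod height, 7 mm thick, 9 mm round tip; origin in mid tip. The upright hinge is at x = 13.5, y = 52 mm of the leg; the tip is 40 mm from it, towards the push bar. Shut: tip at x = 13.5, y = 12 mm, outer face at x = 18 mm, so clamp and lever are 28 mm wide, centred at x = 4 mm. Open: tip up to 22.6 mm farther to +x.
- lever (a joint): angle of the cam lever about its hinge, rad: 0 shut flat against the clamp, up to 0.6 open; starts at 0.42 to 0.6. It stays where it is left; moving it takes about 7 N at the tip.
- mark: red band round the rod, 8 mm wide along the rod, 13.6 mm in diameter; origin at its centre on the rod axis, at board y = -100 to -40 mm; axes parallel to the board's. It vanishes inside the leg if the leg is pushed past it.
- tin_a: open steel paint tin, 74 mm across, 110 mm tall, standing; origin at the centre of its underside; not to be moved
- tin_b: open dark steel paint tin, 74 mm across, 100 mm tall, standing; origin at the centre of its underside; not to be moved
- bottle: closed white plastic bottle, 60 mm across, 170 mm tall, standing; origin at the centre of its underside; not to be moved

How it is judged:
By the outcome, as a careful person would: the job done as asked, in the order asked, and still so for the second after the job is handed in, while the arm keeps its last pose, push and grip.
It also fails if it takes over 35 s, if anything falls off the work surface, if the arm or the gripper's body presses on something with over 40 N, if the wrist force passes 120 N, or if a joint passes its speed limit or range.

## Working session

There is one attempt and no reset: what is moved stays moved. The work goes in short steps, Python scripts to look and compute and a tool call to move; the robot and the scene stay as the last step left them, time stands still between calls to the robot, and variables do not carry over. Pictures are saved under pics/ and viewed, about 8 in all and at most 12, crops included, and the job is handed in when it is done.

Besides the shell and the picture viewer there is one more tool, called after "Request:" as name(argument=value, ...), one argument or row to a line, values as JSON. step_arm: Moves the arm, as the interface text tells. Its arguments: {"type":"object","properties":{"moves":{"type":"array","items":{"type":"number","minimum":-1,"maximum":1}},"force":{"type":"number"}},"required":["moves"]}

```bash
mkdir -p pics; python3 - <<'E'
from rig import manip,get_image
import cv2,pickle
d={}
for n in("side","top","wrist"):
    d[n]=get_image(n); cv2.imwrite(f"pics/{n}0.png",d[n]["frame"])
pickle.dump(d,open("d0.pkl","wb"))
for n in d: print(n,{k:v for k,v in d[n].items() if k!="frame"})
s=manip.get_state();print(s)
E
```

```text
side {'fx': 477.3248414493038, 'fy': 477.3248414493038, 'cx': 271.51327708095755, 'cy': 210.4690297445119, 'rvec': array([ 0.21527901, -2.87881849,  1.13500857]), 'tvec': array([0.57584714, 0.10504485, 1.08770554])}
top {'fx': 504.1479892232494, 'fy': 504.1479892232494, 'cx': 273.8294674752113, 'cy': 210.7850086951474, 'rvec': array([ 2.12396649, -2.12766252,  0.16902255]), 'tvec': array([0.04066045, 0.56287878, 1.11269787])}
wrist {'fx': 343.8367570451586, 'fy': 343.8367570451586, 'cx': 282.243809288156, 'cy': 210.27440878179402, 'T_tool_cam': array([[-1.53727203e-03, -9.46371038e-01, -3.23078157e-01,
         8.37807286e-02],
       [ 9.99998622e-01, -1.25219005e-03, -1.09024241e-03,
         1.93150609e-04],
       [ 6.27218586e-04, -3.23079388e-01,  9.46371658e-01,
        -1.27713769e-01],
       [ 0.00000000e+00,  0.00000000e+00,  0.00000000e+00,
         1.00000000e+00]])}
{'clock': 0.15, 'qpos': array([ 1.03100878e+00,  2.76458100e-01,  1.50584796e+00,  3.93264979e-05,
        1.36070033e+00, -1.20963363e-01]), 'qd': array([ 1.83345297e-04, -7.29843924e-04, -1.37210889e-03,  1.54483930e-05,
       -1.63430642e-03,  4.29081874e-04]), 'effort': array([ 1.16058964e-03, -4.17143226e+01, -2.46031773e+01, -2.16636863e-04,
        7.55307963e-03,  2.17161653e-05]), 'position': array([0.2336237 , 0.52498901, 0.24463139]), 'ee_rot': array([-2.47495177e-04,  2.07888844e-01,  9.78152201e-01, -6.62404478e-04]), 'contact_force': array([-0.45833901,  0.44541722,  0.07482275]), 'moment': array([ 0.02968324, -0.01581962, -0.0073984 ]), 'width': 0.0851500770876453}
```

View pics/top0.png

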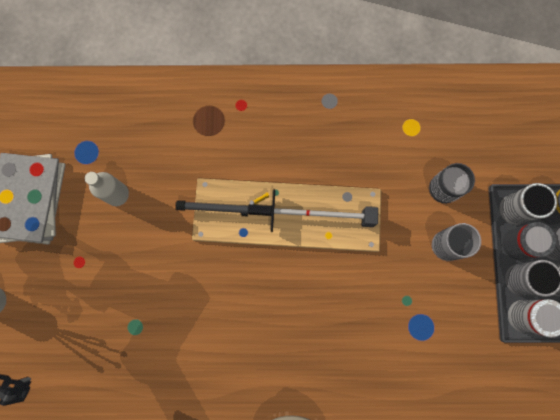

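View pics/side0.png

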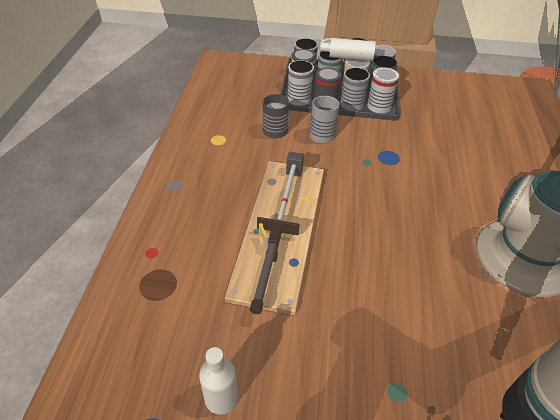

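The top view shows the board at about (195–380, 180–250), with the bar at (272, 210), the red band at about (307, 212) and the lever at (262, 197) on its far (+x) side. The tins stand right at about (455, 185/240), with the bottle left at (105, 188). The side view agrees.

```bash
cat > h.py <<'E'
import numpy as np,cv2
from scipy.spatial.transform import Rotation as R
def cam(im,st=None):
    "camera centre, world-from-camera rotation"
    if "rvec" in im:
        M=cv2.Rodrigues(im["rvec"])[0]; return -M.T@im["tvec"],M.T
    q=st["ee_rot"]; W=R.from_quat([q[1],q[2],q[3],q[0]]).as_matrix(); T=im["T_tool_cam"]
    return st["position"]+W@T[:3,3],W@T[:3,:3]
def ray(im,uv,z,st=None):
    c,M=cam(im,st); uv=np.atleast_2d(uv).astype(float)
    d=np.c_[(uv[:,0]-im["cx"])/im["fx"],(uv[:,1]-im["cy"])/im["fy"],np.ones(len(uv))]@M.T
    return c+d*((z-c[2])/d[:,2])[:,None]
def red(f):
    h=cv2.cvtColor(f,cv2.COLOR_BGR2HSV); return ((h[...,0]<8)|(h[...,0]>172))&(h[...,1]>130)&(h[...,2]>60)
def yel(f):
    h=cv2.cvtColor(f,cv2.COLOR_BGR2HSV); return (h[...,0]>20)&(h[...,0]<32)&(h[...,1]>180)&(h[...,2]>120)
def blobs(m,amin=8):
    n,_,s,c=cv2.connectedComponentsWithStats(m.astype(np.uint8)); return [(s[i,4],c[i].round(1),s[i,:4]) for i in range(1,n) if s[i,4]>=amin]
E
python3 - <<'E'
from h import *; import pickle
im=pickle.load(open("d0.pkl","rb"))["top"]; f=im["frame"]
for nm,m in(("red",red(f)),("yel",yel(f))):
    for a,c,b in blobs(m): print(nm,a,c,b,ray(im,c,.055)[0].round(4))
h=cv2.cvtColor(f,cv2.COLOR_BGR2HSV); print(h[188,220],h[100,300],h[230,300])
for n,u,z in(("bar",(272,210),.07),("foot",(181,205),.052),("block",(371,216),.073),("c1",(197,180),.018),("c2",(381,189),.018),("c3",(379,251),.018),("c4",(193,241),.018)): print(n,ray(im,u,z)[0].round(4))
crop=f[160:270,165:395]; cv2.imwrite("pics/top0c.png",cv2.resize(crop,None,fx=3.4,fy=3.4,interpolation=cv2.INTER_CUBIC))
E
```

```text
red 106 [240.7 104.9] [235 100  12  11] [0.8178 0.1183 0.055 ]
red 143 [ 36.2 169.1] [ 30 163  14  13] [0.6624 0.5954 0.055 ]
red 10 [307.5 212. ] [307 210   2   5] [ 0.5588 -0.0374  0.055 ]
red 88 [521.4 242.4] [517 226  16  31] [ 0.488  -0.5179  0.055 ]
red 109 [ 78.8 261.8] [ 73 256  12  12] [0.446 0.481 0.055]
red 50 [530.2 317.1] [528 303   8  29] [ 0.3233 -0.5233  0.055 ]
yel 221 [411.1 127.2] [403 119  17  17] [ 0.7603 -0.2831  0.055 ]
yel 137 [  5.8 196.2] [  0 190  13  13] [0.598  0.6612 0.055 ]
yel 11 [557.6 192.6] [556 190   4   6] [ 0.6022 -0.6098  0.055 ]
yel 55 [261.3 197.3] [254 193  15  10] [0.5934 0.0684 0.055 ]
yel 38 [328.2 235.2] [325 232   7   7] [ 0.5053 -0.0837  0.055 ]
[ 17 124 191] [ 14 159 141] [ 17 122 176]
bar [0.5611 0.0435 0.07  ]
foot [0.5765 0.2538 0.052 ]
block [ 0.5462 -0.1788  0.073 ]
c1 [0.6436 0.2241 0.018 ]
c2 [ 0.6201 -0.2147  0.018 ]
c3 [ 0.4726 -0.2046  0.018 ]
c4 [0.4969 0.2298 0.018 ]
```

Request:
step_arm(
  moves=[-0.98,-0.67,0.05,0.384,-1,-0.98,-0.67,0.05,0.384,-1,-0.98,-0.67,0.05,0.384,-1,-0.98,-0.67,0.05,0.384,-1,-0.98,-0.67,0.05,0.384,-1],
)

```text
clock: 0.65
position: [0.3654, 0.3109, 0.2346]
ee_rot: [0.0, 0.554, 0.833, 0.0]
contact_force: [1.5, 1.0, 0.3]
width: 0.0855
```

```bash
cat >> h.py <<'E'
def togo(st,p,ang):
    "shift/turn fractions in tool axes to reach TCP p with tool y at world angle ang"
    q=st["ee_rot"]; W=R.from_quat([q[1],q[2],q[3],q[0]]).as_matrix()
    a=np.arctan2(W[1,1],W[0,1]); t=-(ang-a); t=(t+np.pi)%(2*np.pi)-np.pi
    return (W.T@(np.array(p)-st["position"])/.5).round(4),round(t/np.pi,4)
E
python3 - <<'E'
from h import *; from rig import manip
s=manip.get_state();print(s["clock"],s["position"],s["qpos"]);print(togo(s,(.563,.01,.22),-.054))
E
```

```text
0.65 [0.36537476 0.31094568 0.23459501] [ 5.59986697e-01  1.38783749e-01  1.71440892e+00 -7.54678910e-05
  1.28830460e+00  1.63526018e-01]
(array([-0.7078,  0.1322,  0.0292]), np.float64(0.1434))
```

Request:
step_arm(
  moves=[-0.708,0.132,0.029,0.143,-1,-0.708,0.132,0.029,0.143,-1,-0.708,0.132,0.029,0.143,-1,-0.708,0.132,0.029,0.143,-1,-0.708,0.132,0.029,0.143,-1],
)

```text
clock: 1.15
position: [0.5038, 0.1027, 0.2246]
ee_rot: [-0.0, 0.724, 0.69, 0.0]
contact_force: [0.2, 0.2, 0.4]
width: 0.0857
```

```bash
python3 - <<'E'
from h import *; from rig import manip
s=manip.get_state();print(s["clock"],s["position"],s["qpos"]);print(togo(s,(.563,.01,.22),-.054))
E
```

```text
1.15 [0.50375351 0.10270209 0.2245759 ] [6.55107737e-02 1.97484355e-01 1.66562363e+00 3.10166960e-04
 1.27844115e+00 1.13041497e-01]
(array([-0.1796,  0.1272,  0.0091]), np.float64(0.002))
```

Request:
step_arm(
  moves=[-0.18,0.127,0.009,0.002,-1,-0.18,0.127,0.009,0.002,-1,-0.18,0.127,0.009,0.002,-1,-0.18,0.127,0.009,0.002,-1,-0.18,0.127,0.009,0.002,-1],
)

```text
clock: 1.65
position: [0.5614, 0.0126, 0.2198]
ee_rot: [-0.001, 0.726, 0.688, -0.0]
contact_force: [-0.5, 0.3, 0.1]
width: 0.0853
```

```bash
python3 - <<'E'
from h import *; from rig import manip,get_image; import pickle
s=manip.get_state();im=get_image("wrist");pickle.dump((s,im),open("w1.pkl","wb"))
print(s["clock"],s["position"],s["qd"].round(3),togo(s,(.563,.01,.22),-.054))
cv2.imwrite("pics/w1.png",im["frame"]);f=im["frame"]
for nm,m in(("red",red(f)),("yel",yel(f))):
    for a,c,b in blobs(m,30): print(nm,a,c,b,ray(im,c,.0588,s)[0].round(4))
E
```

```text
1.65 [0.56136261 0.01255789 0.21982768] [ 0.023 -0.016  0.009 -0.    -0.002 -0.002] (array([-0.0049,  0.0035, -0.0004]), np.float64(0.0001))
red 103 [282.6 246.8] [276 241  14  11] [ 0.558  -0.0378  0.0588]
yel 345 [318.2 128.9] [302 106  31  45] [0.593  0.0666 0.0588]
yel 162 [241.  275.9] [234 270  15  13] [ 0.5169 -0.066   0.0588]
```

View pics/w1.png

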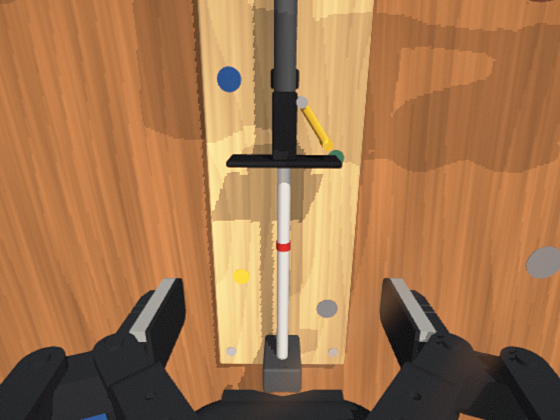

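The wrist view shows the band at (282.6, 247), the bar's front top edge at about row 166 from column 227 to 342, and the lever open from its hinge at (302, 102) to its tip at (332, 152).

```bash
cat >> h.py <<'E'
def edge(f,cols,r0,r1):
    "subpixel row of dark->light step, per column"
    g=cv2.cvtColor(f,cv2.COLOR_BGR2GRAY).astype(float); o=[]
    for c in cols:
        p=g[r0:r1,c]; i=np.argmax(np.diff(p)); lo,hi=p[max(i-2,0)],p[min(i+3,len(p)-1)]
        k=i-2+np.argmax(p[i-2:i+4]>(lo+hi)/2); o.append((c,r0+k-1+((lo+hi)/2-p[k-1])/(p[k]-p[k-1])))
    return np.array(o)
E
python3 - <<'E'
from h import *; import pickle
s,im=pickle.load(open("w1.pkl","rb"));f=im["frame"]
e=edge(f,list(range(232,272,4))+list(range(296,328,4)),158,174);P=ray(im,e,.07,s)
l=np.polyfit(P[:,0],P[:,1],1);print("bar line",l,np.std(P[:,1]-np.polyval(l,P[:,0])))
h=cv2.cvtColor(f,cv2.COLOR_BGR2HSV);C=[]
for r in list(range(195,238,6))+list(range(258,330,8)):
    c=np.where((h[r,265:300,1]<60)&(h[r,265:300,2]>120))[0]+265;C.append((c.mean(),r))
Q=ray(im,C,.056,s);m=np.polyfit(Q[:,1],Q[:,0],1);print("rod x(y)",m,len(C))
print("rod x at -.038,.04",np.polyval(m,[-.038,.04]))
g=red(f);ys,xs=np.where(g[235:258,270:295]);v=ys+235
B=ray(im,[(282.6,v.min()-.5),(282.6,v.max()+.5),(282.6,246.8)],.0588,s);print("band",B)
print("bar y at rod",np.polyval(l,np.polyval(m,.04)))
print("ends",ray(im,[(227,165),(342,165)],.07,s))
L=ray(im,np.argwhere(yel(f)[100:160,290:345])[:,::-1]+[290,100],.066,s)
u=np.array([-np.sin(-.054),np.cos(-.054)]);x=np.array([u[1],-u[0]]);o=np.array([np.polyval(m,.04),np.polyval(l,np.polyval(m,.04))])
print("lever x,y rel leg",((L[:,:2]-o)@x).min(),((L[:,:2]-o)@x).max(),((L[:,:2]-o)@u).min(),((L[:,:2]-o)@u).max())
E
```

```text
bar line [-0.06572583  0.07527927] 0.00012501612307687805
rod x(y) [0.06359739 0.56056857] 17
rod x at -.038,.04 [0.55815187 0.56311247]
band [[ 0.55835473 -0.03152759  0.0588    ]
 [ 0.55774694 -0.04259908  0.0588    ]
 [ 0.55800832 -0.03783785  0.0588    ]]
bar y at rod 0.0382682358583752
ends [[0.51697673 0.04294495 0.07      ]
 [0.61072895 0.03781311 0.07      ]]
lever x,y rel leg 0.014392272806880805 0.03927620648049934 0.013704148739511847 0.04811668759175461
```

```bash
python3 - <<'E'
from h import *; from rig import manip; import pickle
s,im=pickle.load(open("w1.pkl","rb"));f=im["frame"].astype(int)
for c in(281,282,283,284): 
    d=f[236:258,c,1]; print(c,d)
s=manip.get_state();print(s["position"],togo(s,(.5694,.060,.12),-.064))
E
```

```text
281 [218 219 216 220 220 221 225 207  70  38  47  48  52  45  45 104 193 222
 222 220 219 219]
282 [225 225 225 225 224 229 233 217  72  43  49  49  50  48  49 108 201 231
 227 224 224 224]
283 [226 225 226 228 227 227 232 217  72  44  51  51  50  46  51 108 205 232
 228 226 227 225]
284 [227 226 226 227 228 228 232 218  69  40  52  53  51  48  47 112 204 233
 228 227 226 225]
[0.56119135 0.01304576 0.22004888] (array([0.0944, 0.0117, 0.2002]), np.float64(0.0036))
```

Request:
step_arm(
  moves=[0.094,0.012,0.1,0.003,-1,0.094,0.012,0.2,0.003,-1,0.094,0.012,0.2,0.003,-1,0.094,0.012,0.2,0.003,-1],
)

```text
clock: 2.1
position: [0.5676, 0.0608, 0.1177]
ee_rot: [-0.002, 0.728, 0.686, -0.002]
contact_force: [0.3, 0.1, -0.5]
width: 0.0853
```

```bash
python3 - <<'E'
from h import *; from rig import manip,get_image; import pickle
s=manip.get_state();im=get_image("wrist");pickle.dump((s,im),open("w2.pkl","wb"))
print(s["clock"],s["position"],togo(s,(.5694,.060,.047),-.064))
cv2.imwrite("pics/w2.png",im["frame"])
E
```

```text
2.1 [0.56755705 0.06079434 0.11773283] (array([-0.0014,  0.0047,  0.1414]), np.float64(0.0014))
```

View pics/w2.png

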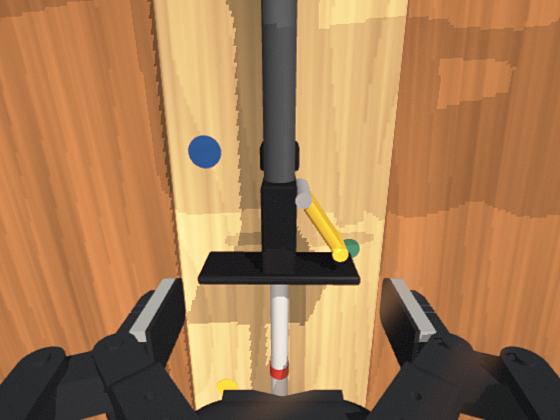

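The bar's front edge is at about row 283, columns 198–360. The lever tip is at (341, 255), the band at (279, 373), and the open fingers straddle the clamp.

```bash
python3 - <<'E'
from h import *; import pickle
s,im=pickle.load(open("w2.pkl","rb"));f=im["frame"]
e=edge(f,list(range(208,260,4))+list(range(296,350,4)),276,292);P=ray(im,e,.07,s)
l=np.polyfit(P[:,0],P[:,1],1);print("bar",l,np.polyval(l,.563),ray(im,[(198,283),(360,283)],.07,s)[:,0])
print(f[362:385,279,1]);
for r in(366.5,380): print(ray(im,(279,r),.0588,s))
T=ray(im,(341,255),.066,s)[0];print("tip",T)
E
```

```text
bar [-0.06270387  0.07447729] 0.03917501390516075 [0.51642123 0.61048208]
[229 228 228 227 230 229 236 218  79  55  63  66  64  69  67  66  65 104
 172 171 166 170 166]
[[ 0.5587932  -0.03122135  0.0588    ]]
[[ 0.55804595 -0.04286248  0.0588    ]]
tip [0.6001978  0.05390083 0.066     ]
```

Request:
step_arm(
  moves=[0.0,0.005,0.07,0.001,-1,0.0,0.005,0.14,0.001,-1,0.0,0.005,0.14,0.001,-1,0.0,0.005,0.14,0.001,-1],
)

```text
clock: 2.55
position: [0.574, 0.0584, 0.0518]
ee_rot: [0.001, 0.73, 0.683, 0.001]
contact_force: [0.2, 0.5, -0.6]
width: 0.0856
```

```bash
cat > look.py <<'E'
from h import *; from rig import manip,get_image; import pickle,sys
n=sys.argv[1]
s=manip.get_state();im=get_image("wrist");pickle.dump((s,im),open(n+".pkl","wb"))
print(s["clock"],s["position"],s["contact_force"],s["width"])
cv2.imwrite(f"pics/{n}.png",im["frame"]);f=im["frame"]
# predicted row of the bar's front edge, if at rod y=b
c,M=cam(im,s)
def row(b):
    p=M.T@(np.array([.5605+.0636*b,b,.07])-c); return (im["cx"]+im["fx"]*p[0]/p[2],im["cy"]+im["fy"]*p[1]/p[2])
for b in(s["position"][1]-.017,s["position"][1]-.022): print(b,row(b))
E
python3 look.py w3
```

```text
2.55 [0.57404974 0.05842187 0.05181428] [ 0.20632188  0.51410589 -0.57016431] 0.08562389231889117
0.04142187094868588 (np.float64(259.01384298426035), np.float64(362.61174202435564))
0.03642187094868588 (np.float64(259.33339427713014), np.float64(372.62602139057543))
```

View pics/w3.png

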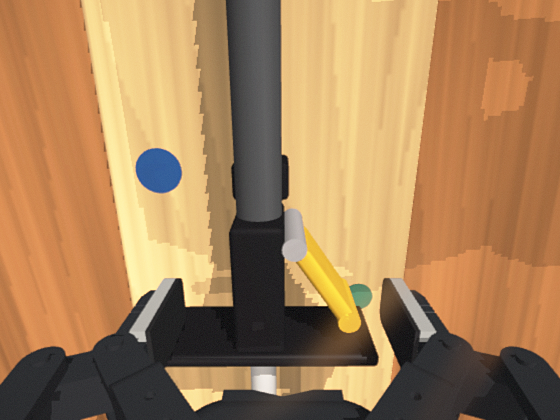

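The fingers straddle the clamp and the open lever (tip at (348, 322)) just behind the bar, with its front edge at row 363. I'm settling the tool before pushing.

Request:
step_arm(
  moves=[0,-0.008,0.01,0,-1,0,-0.008,0.01,0,-1,0,-0.008,0.01,0,-1],
)

```text
clock: 2.9
position: [0.5696, 0.0584, 0.0462]
ee_rot: [0.0, 0.73, 0.683, 0.001]
contact_force: [0.2, -0.4, -0.0]
width: 0.0858
```

```bash
python3 - <<'E'
from h import *; from rig import manip
s=manip.get_state();print(s["clock"],s["position"],s["contact_force"],togo(s,(.5694,.060,.047),-.064), togo(s,(.5694-.0636*.04,.02,.047),-.064))
E
```

```text
2.9 [0.56955308 0.05844607 0.04615411] [ 0.23256949 -0.43515394 -0.00072405] (array([ 0.0031, -0.0005, -0.0017]), np.float64(-0.0007)) (array([-0.0771, -0.0003, -0.0017]), np.float64(-0.0007))
```

Request:
step_arm(
  moves=[-0.024,0,0,0,-1,-0.048,0,0,0,-1,-0.072,0,0,0,-1,-0.096,0,0,0,-1,-0.11,0,0,0,-1],
)

```text
clock: 3.4
position: [0.5662, 0.0034, 0.0459]
ee_rot: [-0.0, 0.73, 0.683, 0.001]
contact_force: [-0.8, 6.4, 3.5]
width: 0.0853
```

```bash
python3 look.py w4; python3 - <<'E'
from h import *; import pickle
s,im=pickle.load(open("w4.pkl","rb"));f=im["frame"]
g=cv2.cvtColor(f,cv2.COLOR_BGR2GRAY);print(g[330:400,205],g[330:400,310]);t=pickle.load(open("w3.pkl","rb"))[1]["frame"];g=cv2.cvtColor(t,cv2.COLOR_BGR2GRAY);print(g[340:385,205],g[340:385,310])
E
```

```text
3.4 [0.56624288 0.00340321 0.04587547] [-0.84306759  6.39397828  3.48646848] 0.08529426783072507
-0.013596785311631259 (np.float64(269.3624413954919), np.float64(373.5788039143733))
-0.018596785311631257 (np.float64(269.5856129896884), np.float64(383.91099646584695))
[ 28  28  30  31  29  24  32  30  31  29  32  29  30  30  29  30  31  26
  29  29  31  29  27  25  28  32  32  35  48  42  41  43  40  43  40  36
  31  33  89 165 163 161 161 158 160 160 161 161 161 163 163 161 163 161
 162 164 165 165 164 164 181 211 203 170 184 220 222 219 221 218] [ 33  34  31  35  35  37  32  39  36  37  34  37  41  39  41  41  41  44
  46  45  45  49  47  50  53  55  59  72  76  67  61  56  62  59  61  59
  58  62 102 134 131 133 133 130 130 132 132 130 130 133 131 132 133 133
 130 133 131 132 136 127  83  58  57  51  54  59  55  52  54  54]
[ 31  27  34  32  28  25  26  24  32  26  30  29  28  31  31  38  41  49
  39  40  43  46  42  40  32  32  75 144 169 170 165 167 165 166 166 166
 165 167 165 165 168 166 167 165 165] [ 40  41  46  41  45  49  46  48  51  50  50  53  53  56  58  71  80  81
  72  67  67  66  68  64  63  69 108 165 161 158 157 160 158 159 159 159
 159 160 162 158 161 160 163 161 161]
```

View pics/w4.png

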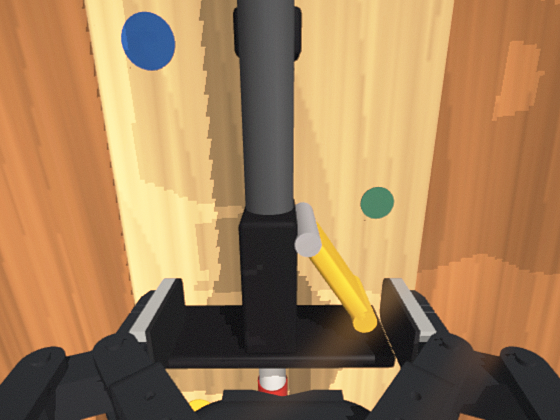

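The bar is moving with the fingers at about 6 N. Its front edge is at row 368, with the band just ahead at (272, 388) and the lever still open (tip at (366, 323)).

```bash
python3 - <<'E'
from h import *; import pickle
s,im=pickle.load(open("w4.pkl","rb"));f=im["frame"]
print(f[366:400,272,1])
for r in(385,387,389): print(r,ray(im,(272,r),.0588,s)[0])
for r in(366,368.3): print(r,ray(im,(272,r),.07,s)[0])
E
```

```text
[ 28  43 111 182 181 178 176 172 174 191 236 235 232 232 232 231 231 231
 233 230 230 230 232 231 178  64  55  63  58  55  58  55  60  57]
385 [ 0.55899981 -0.03062893  0.0588    ]
387 [ 0.55891442 -0.03171884  0.0588    ]
389 [ 0.55882862 -0.032814    0.0588    ]
366 [ 0.5609165 -0.0100793  0.07     ]
368.3 [ 0.56083174 -0.01116116  0.07      ]
```

Request:
step_arm(
  moves=[-0.016,0,0,0,-1,-0.032,0,0,0,-1,-0.044,0,0,0,-1,-0.044,0,0,0,-1],
)

```text
clock: 3.85
position: [0.5649, -0.0186, 0.0458]
ee_rot: [0.0, 0.73, 0.683, 0.001]
contact_force: [0.9, 4.8, 4.2]
width: 0.0854
```

```bash
python3 - <<'E'
from h import *; from rig import manip,get_image; import pickle
s=manip.get_state();d={"w":get_image("wrist"),"t":get_image("top"),"s":get_image("side")};pickle.dump((s,d),open("m5.pkl","wb"))
print(s["clock"],s["position"],s["contact_force"])
im=d["w"];e=edge(im["frame"],list(range(190,235,5))+list(range(310,350,5)),355,385);P=ray(im,e,.07,s);l=np.polyfit(P[:,0],P[:,1],1);print("bar",l,np.polyval(l,.558),e[:,1].round(1))
t=cv2.resize(d["t"]["frame"][185:240,235:335],None,fx=7,fy=7,interpolation=cv2.INTER_CUBIC)
u=cv2.resize(d["s"]["frame"][150:250,225:345],None,fx=5,fy=5,interpolation=cv2.INTER_CUBIC)
cv2.imwrite("pics/t5.png",t);cv2.imwrite("pics/s5.png",u)
for n in "wts":
  for b in blobs(red(d[n]["frame"]),2):
    if n!="w" and not(225<b[1][0]<345 and 150<b[1][1]<250): continue
    print(n,b)
E
```

```text
3.85 [ 0.56486016 -0.01857906  0.04579336] [0.87140976 4.82649611 4.24802387]
bar [-0.06448448  0.0030853 ] -0.03289704472660575 [368.4 368.7 368.5 368.3 368.4 368.4 368.3 368.4 368.3 368.1 368.  368.
 368.  368.  368.  367.8 367.6]
```

View pics/s5.png

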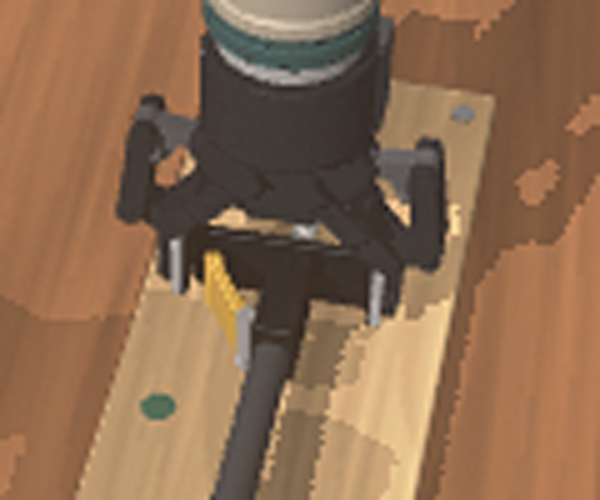

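The side view shows the fingers behind the bar, straddling the clamp, with the lever open. By measurement the bar is about 5 mm short of the band centre (about y = −0.0377).

Request:
step_arm(
  moves=[-0.005,0,0,0,-1,-0.0095,0,0,0,-1,-0.0095,0,0,0,-1,-0.0095,0,0,0,-1,-0.0095,0,0,0,-1],
)

```text
clock: 4.5
position: [0.5646, -0.0227, 0.0457]
ee_rot: [0.0, 0.73, 0.684, 0.001]
contact_force: [1.6, 4.4, 4.1]
width: 0.0857
```

```bash
cat > bar.py <<'E'
from h import *; from rig import manip,get_image; import sys
s=manip.get_state();im=get_image("wrist");cv2.imwrite(f"pics/{sys.argv[1]}.png",im["frame"])
e=edge(im["frame"],list(range(190,235,5))+list(range(310,350,5)),355,385);P=ray(im,e,.07,s);l=np.polyfit(P[:,0],P[:,1],1)
print(s["clock"],s["position"],s["contact_force"],s["width"],"bar",l,np.polyval(l,.558),e[:,1].round(1))
x=np.array([.998,-.064]);print("tcp x in leg",(s["position"][:2]-[.5605-.0024,-.0377])@x)
E
python3 bar.py w6
```

```text
4.5 [ 0.56458741 -0.0226731   0.04566614] [1.5571872  4.43297142 4.07183354] 0.08574362979091936 bar [-0.06496659 -0.00065469] -0.03690604916030799 [368.5 368.3 368.4 368.3 368.2 368.4 368.4 368.4 368.4 368.3 368.2 368.1
 368.2 368.1 368.  367.9 367.9]
tcp x in leg 0.005512715273889244
```

Request:
step_arm(
  moves=[-0.0015,-0.003,0,0,-1,-0.0015,-0.003,0,0,-1,-0.0015,-0.003,0,0,-1,-0.0015,-0.003,0,0,-1,-0.0015,-0.003,0,0,-1],
)

```text
clock: 5.05
position: [0.5644, -0.0233, 0.0457]
ee_rot: [0.001, 0.73, 0.683, 0.002]
contact_force: [3.5, 5.8, 2.8]
width: 0.0858
```

Request:
step_arm(
  moves=[0,0,0,0,-1,0,0,0,0,-1,0,0,0,0,-1,0,0,0,0,-1,0,0,0,0,-1],
)

```text
clock: 5.55
position: [0.5644, -0.0233, 0.0457]
ee_rot: [0.001, 0.73, 0.684, 0.002]
contact_force: [3.1, 6.5, 2.5]
width: 0.0852
```

```bash
python3 bar.py w7
```

```text
5.55 [ 0.56439428 -0.02327104  0.04568878] [3.11155215 6.45779721 2.46711425] 0.08515770269245687 bar [-0.06431604 -0.00164014] -0.03752849538878793 [368.7 368.7 368.7 368.7 368.3 368.4 368.3 368.3 368.4 368.2 368.  368.1
 368.1 368.1 367.8 367.6 367.6]
tcp x in leg 0.005358241681841411
```

Request:
step_arm(
  moves=[0,0,0,0,-0.6,0,0,0,0,-0.4,0,0,0,0,-0.2,0,0,0,0,0,0,0,0,0,0],
  force=30,
)

```text
clock: 6.1
position: [0.5712, -0.0243, 0.0501]
ee_rot: [0.007, 0.73, 0.683, 0.006]
contact_force: [8.4, 4.2, 17.1]
width: 0.0433
```

```bash
python3 bar.py w8
```

```text
** On entry to DLASCL parameter number  4 had an illegal value
 ** On entry to DLASCL parameter number  4 had an illegal value
 ** On entry to DLASCL parameter number  4 had an illegal value
 ** On entry to DLASCL parameter number  4 had an illegal value
 ** On entry to DLASCL parameter number  5 had an illegal value
 ** On entry to DLASCL parameter number  4 had an illegal valueh.py:29: RuntimeWarning: divide by zero encountered in scalar divide
  k=i-2+np.argmax(p[i-2:i+4]>(lo+hi)/2); o.append((c,r0+k-1+((lo+hi)/2-p[k-1])/(p[k]-p[k-1])))
h.py:12: RuntimeWarning: invalid value encountered in multiply
  return c+d*((z-c[2])/d[:,2])[:,None]
Traceback (most recent call last):
  File "bar.py", line 3, in <module>
    e=edge(im["frame"],list(range(190,235,5))+list(range(310,350,5)),355,385);P=ray(im,e,.07,s);l=np.polyfit(P[:,0],P[:,1],1)
                                                                                                  ~~~~~~~~~~^^^^^^^^^^^^^^^^^
numpy.linalg.LinAlgError: SVD did not converge in Linear Least Squares
```

View pics/w8.png

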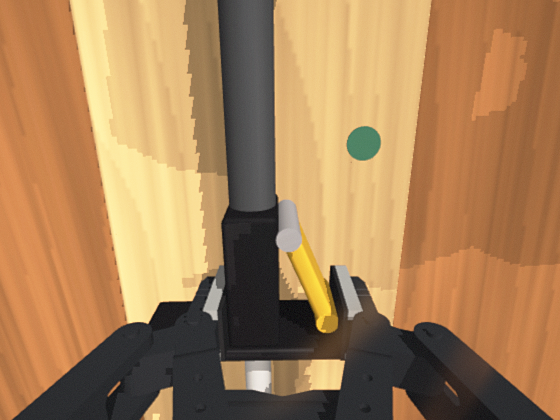

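Gripper is now pinching: left pad against the clamp, right pad on the lever, which is about half shut (tip at (327, 325)). The bar's front edge is at about row 358.

```bash
cat > bar2.py <<'E'
from h import *; from rig import manip,get_image; import sys,pickle
s=manip.get_state();im=get_image("wrist");f=im["frame"];cv2.imwrite(f"pics/{sys.argv[1]}.png",f)
g=cv2.cvtColor(f,cv2.COLOR_BGR2GRAY).astype(int)
print(s["clock"],s["position"],s["contact_force"],s["moment"],s["width"])
for c in (228,234,240,285,292,300,320):
    p=g[335:385,c]; i=np.argmax(np.diff(p)); r=335+i+.5; print(c,r,p[i-1:i+3],ray(im,(c,r),.07,s)[0].round(4), "at rod", (ray(im,(c,r),.07,s)[0][1]+.064*(ray(im,(c,r),.07,s)[0][0]-.558)).round(4))
E
python3 bar2.py w9
```

```text
6.15 [ 0.57125833 -0.02433632  0.05013078] [ 8.52430357  4.54284489 18.2517901 ] [ 0.77565669 -1.04166512  0.23320714] 0.04312449184417957
228 360.5 [ 26  55 116 162] [ 0.5483 -0.0376  0.07  ] at rod -0.0382
234 360.5 [ 29  52 115 161] [ 0.5507 -0.0378  0.07  ] at rod -0.0382
240 360.5 [ 27  61 122 162] [ 0.553 -0.038  0.07 ] at rod -0.0383
285 359.5 [ 39  49  95 131] [ 0.5704 -0.039   0.07  ] at rod -0.0382
292 359.5 [ 40  51  87 121] [ 0.5732 -0.0392  0.07  ] at rod -0.0382
300 359.5 [ 48  77 135 155] [ 0.5763 -0.0395  0.07  ] at rod -0.0383
320 359.5 [ 63 130 221 216] [ 0.5841 -0.0401  0.07  ] at rod -0.0385
```

Request:
step_arm(
  moves=[0,0,-0.004,0,0.1,0,0,-0.008,0,0.2,0,0,-0.008,0,0.3,0,0,-0.008,0,0.4,0,0,-0.008,0,0.5],
  force=40,
)

```text
clock: 6.7
position: [0.5632, -0.0235, 0.0515]
ee_rot: [0.001, 0.73, 0.684, 0.001]
contact_force: [-2.2, 5.0, 16.0]
width: 0.0262
```

```bash
python3 bar2.py w10
```

```text
6.7 [ 0.56317776 -0.0234538   0.0514751 ] [-2.19083792  4.98896836 15.95927625] [0.72458672 0.32391506 0.32691234] 0.026168947875364147
228 348.5 [41 37 42 43] [ 0.5409 -0.0325  0.07  ] at rod -0.0336
234 340.5 [46 42 49 46] [ 0.5436 -0.0289  0.07  ] at rod -0.0298
240 362.5 [ 57  65  83 100] [ 0.5448 -0.0396  0.07  ] at rod -0.0404
285 357.5 [ 32  85 152 154] [ 0.5627 -0.0383  0.07  ] at rod -0.038
292 357.5 [ 28  70 120 119] [ 0.5655 -0.0385  0.07  ] at rod -0.0381
300 357.5 [ 36  75 125 122] [ 0.5686 -0.0387  0.07  ] at rod -0.0381
320 357.5 [ 52  90 146 146] [ 0.5765 -0.0393  0.07  ] at rod -0.0381
```

View pics/w10.png

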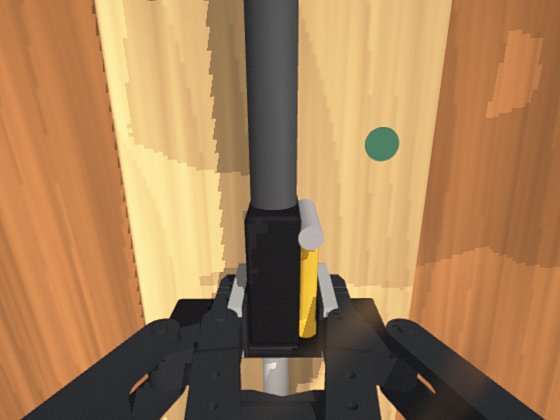

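The lever lies flat against the clamp (columns 300–320), with clamp and lever pinched between the pads. The bar's front edge stays at y ≈ −0.038. I'll firm the grip, wait and check for creep.

Request:
step_arm(
  moves=[0,0,0,0,0.8,0,0,0,0,0.8,0,0,0,0,0.8,0,0,0,0,0.8,0,0,0,0,0.8],
)

```text
clock: 7.25
position: [0.5632, -0.0235, 0.0515]
ee_rot: [0.001, 0.73, 0.684, 0.001]
contact_force: [-1.2, 4.1, 15.4]
width: 0.0266
```

Request:
step_arm(
  moves=[0,0,0,0,0.8,0,0,0,0,0.8,0,0,0,0,0.8,0,0,0,0,0.8,0,0,0,0,0.8],
)

```text
clock: 7.75
position: [0.5632, -0.0235, 0.0515]
ee_rot: [0.001, 0.73, 0.684, 0.001]
contact_force: [-1.5, 6.1, 15.9]
width: 0.0262
```

```bash
python3 bar2.py w11; python3 - <<'E'
from h import *
f=cv2.imread("pics/w11.png")
for n in("w10","w11"):
    ys,xs=np.where(yel(cv2.imread(f"pics/{n}.png"))[240:340,280:345]); print(n,[(r+240,xs[ys==r].min()+280,xs[ys==r].max()+280) for r in(20,40,60,80) if (ys==r).any()])
E
```

```text
7.75 [ 0.56318648 -0.0234704   0.05146406] [-1.54660511  6.14298397 15.91582974] [0.75134833 0.27160045 0.33565251] 0.026225947424075656
228 361.5 [45 44 50 49] [ 0.5401 -0.0388  0.07  ] at rod -0.0399
234 348.5 [38 38 44 48] [ 0.5432 -0.0327  0.07  ] at rod -0.0336
240 363.5 [ 68  81  99 107] [ 0.5448 -0.0401  0.07  ] at rod -0.0409
285 357.5 [ 34  88 156 152] [ 0.5627 -0.0384  0.07  ] at rod -0.038
292 357.5 [ 29  68 119 120] [ 0.5655 -0.0385  0.07  ] at rod -0.0381
300 357.5 [ 39  69 123 122] [ 0.5686 -0.0388  0.07  ] at rod -0.0381
320 357.5 [ 54  88 149 144] [ 0.5765 -0.0393  0.07  ] at rod -0.0381
w10 [(260, np.int64(302), np.int64(317)), (280, np.int64(302), np.int64(315)), (300, np.int64(303), np.int64(314)), (320, np.int64(300), np.int64(311))]
w11 [(260, np.int64(302), np.int64(317)), (280, np.int64(301), np.int64(315)), (300, np.int64(303), np.int64(315)), (320, np.int64(300), np.int64(314))]
```

```bash
python3 -c "
from rig import job,manip
print(job.sign_off());print(manip.get_state()['clock'])"
```

```text
the job is handed in; nothing more can be done
None
the job is handed in; nothing more can be done
```

The job is handed in at about 7.8 s on the robot's clock. The leg is on the red band and the lever is shut, with clamp and lever still pinched between the fingers.

- **Push and hold:** I pushed the leg in with the open fingers until the bar's front edge was on the band, and held it there for about 1 s with the lever open. The edge was then at y = -37.5 mm. Four readings of the band's centre fell between -37.5 and -38.4 mm, so I took -37.7 mm.
- **Shutting the lever:** I closed the gripper with the grip set to 30 N, then 40 N, keeping the bar pushed. The last check, after 1 s of holding, put the bar's edge at y = -38.1 mm with no creep. The lever lay flat in the wrist picture.

**Checks that were off:**
- **Opening:** the gripper reads 26.2 mm where the shut clamp and lever should be 28 mm wide. I put that down to the pads giving.
- **Arm shift:** during closing the arm was pushed about 7 mm sideways and came back. The bar's edge moved about 0.7 mm meanwhile.
- **Upward force:** about 16 N upward remains on the tool, probably pad friction.
- **Band hidden:** the bar hid the band from the wrist camera at the end, so "on the band" rests on the earlier measurements.
- **Tins and bottle:** the arm did not go near them, but I took no final picture of them.

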